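# Tare the loaded balance

## Robot

A 6-joint arm with a two-finger parallel gripper is mounted at the origin on a cart in front of the work surface, level with it; the furniture and walls round the work are solid. World frame = base frame: x ahead of the robot, y to its left, z up, the work surface at z = 0. Lengths are in m, angles in rad, forces in N, time in s.
With the tool pointing down it reaches from about 0.375 to 0.9 m from the base axis. Payload 3.1 kg.
Tool frame: the origin (TCP) lies between the finger pads; the fingertips stand 8 mm ahead of it and the grasp point (between the pads) lies 11 mm behind it; z points along the fingers, y is the line along which they close (so a half turn about z gives the same grasp; the last joint's range is limited). The gripper opens to 87 mm and grips with 3 to 60 N. Pads are 19 mm wide; open, the fingers measure 117 mm over their backs; the gripper's body (75 mm by 190 mm) begins 51 mm behind the grasp point.
Start: joints at [-1.321, 0.527, 1.433, -0, 1.181, -0.178], TCP at [0.259, -0.569, 0.2] pointing down, gripper open.
Joint ranges: [-3.08, 3.08], [-0.75, 2.2], [0.22, 2.44], [-1.43, 4.57], [0, 2.65], [-2.85, 2.85]. Speed limits (rad/s): [2.79, 2.79, 3.14, 3.14, 3.14, 3.14].

## Interface

Orientations are given as a unit quaternion [x, y, z, w].
In Python, from rig import robot, vision, job gives the robot as it stands.
- The arm moves only by the shell command python3 -m handwheel 'ROWS' [OPENING] [FORCE]. ROWS is JSON, a list of rows, each a list of 4 numbers: the shift along the tool's x, y, z as a fraction of full scale, then the turn about the tool's z as a fraction of full scale. A call has 1 to 20 rows; each row is the pose to reach, as a shift and turn from the pose commanded when the call began, along the tool's axes at that moment, turning the shorter way round; what a row does not reach only later rows make up. Full scale, the value 1, is 300 mm for a shift and 2 pi rad for a turn. A row lasts 1/12 s, in which the tool goes at most 41.7 mm and 7.16 degrees, less where a joint would pass 70% of its speed; a pose out of reach is approached as far as the arm can. A call with a number of a shift or a turn outside -1 to 1 is refused whole. A call with a gripper value outside its range is refused whole. OPENING is the opening in per cent of the stroke, from 0 (shut) to 100 (fully open), set as the call begins (- or left out, the last holds). The fingers move at their own pace and stop on an object; FORCE is the grip in N (left out, the last holds). Time passes only in rows, so rows that repeat a pose let the fingers close. It gives the time, the measured TCP pose, the force, the opening and the grip force at its end, in the units of the state.
- robot.get_obs(): the state, without advancing time (a new reading comes with each control period).
- vision.camera(name): name is "side" or "top" or "wrist"; returns a dict with "frame" (384x512x3 uint8, red, green, blue), "K" (3x3 intrinsics, pixels), "k1" (the pictures are not rectified: a ray, as slopes to the right and down, at radius r is drawn at 1 + k1 r^2 times it, then the intrinsics apply), "cam_to_world" (4x4, takes a point from camera to world coordinates); the wrist camera has in their place "hand_eye" (4x4, takes a point from camera to tool coordinates, whose origin is the TCP and whose axes are the flange's). Camera axes: x right, y down, z forward; pixel columns grow to the right and rows downward; lengths in m; the calibration is good to about 2 mm. A picture is of the moment at which its call begins: read the wrist's pose just before it. There is no depth.
- job.hand_in(): hands the job in; it is judged then, once.
Trained networks look in the newest picture that a camera, given by its name, has taken for a name from the list of things; names that differ only in an ending like _2 or _b are one class to them, and where a whole thing is asked for, a point or a joint stands for the part that bears it (a point fixed in the world has none). Each returns a list of dicts, best first, with "conf" (0 to 1); they miss things now and then, are a little off and sometimes report something else, mostly with a low value. They report only what shows in the picture. A call takes as long as a camera call. They do not tell look-alikes from the thing itself.
- vision.look_for(camera, label): "point" ([row, column] in pixels, amid what is visible of it).
- vision.outline_of(camera, label): "mask" (384x512 bool, what is visible of it) and "point" ([row, column] in pixels, amid what is visible of it).
The state is a dict: "time": time; "q": joint angles; "joint_velocities": joint speeds; "joint_torque": joint torques, N m; "position": TCP position; "tool_rot": TCP orientation; "ft_force": force on the tool from outside, world axes, zero at the start; "moment": the same for the moment, N m; "grip_width": finger opening in m; "grip_force": force on a finger pad.
Only numpy, scipy, OpenCV 4.12 (cv2) and the standard library are available. Lean on these libraries where they do the work, as an engineer would, in place of code of your own. Each camera call takes 0.05 s, during which the arm holds its last target. There are 200 camera calls.

## Task

A bottle stands on the pan of one of the two balances: tare that balance. With the fingertips, gently press its long bar-shaped key (at the right end of the key row), hold it down for two full seconds, then let it spring back up and withdraw the hand at least 15 cm from the key. Press no other key, do not touch the other balance or the loaded pan and its bottle, and leave everything else where it is.

Things in the scene. Friction and masses are not known exactly. Their poses are not given: they have to be found in the camera images.
- balance_a: Loaded balance (bottle on its pan). White balance fixed on the bench, 200 (x) x 160 (y) x 64 mm (z). Origin: centre of its footprint, on the bench; +x from the key side to the back, +y left as one faces the keys. Key deck in front, 40 mm high, keys in a row at x = -0.078; then a tilted display (x -0.045 to -0.023, to 54 mm high); the rear (x > -0.021) is 54 mm high and carries the pan.
- balance_b: Empty balance, same make. White balance fixed on the bench, 200 (x) x 160 (y) x 64 mm (z). Origin: centre of its footprint, on the bench; +x from the key side to the back, +y left as one faces the keys. Key deck in front, 40 mm high, keys in a row at x = -0.078; then a tilted display (x -0.045 to -0.023, to 54 mm high); the rear (x > -0.021) is 54 mm high and carries the pan.
- pan_a: Round steel pan of the loaded balance, 110 mm across, its upper face 64 mm above the bench, on which the sample bottle stands. Origin: on the pan's axis, 10 mm below its upper face, at local x = +0.038, y = 0 of the balance.
- tare_a_top (a point): Centre of the upper face of the loaded balance's tare key: the long white bar key, 16 (local x) x 32 mm (local y), at the right end of the key row (balance frame x = -0.078, y = -0.052). At rest its top is 48 mm above the bench and 8 mm above the deck. The axes are those of the balance (z up).
- tare_a (a joint): Travel of that tare key, straight down. Value 0 = up (at rest), 0.005 m = fully down. A spring resists with about 1 N at the start and 7 N fully down (1.2 N per mm); it springs back up by itself when let go. It counts as held down beyond 2 mm (3.4 N).
- mode_a (a joint): Travel of the loaded balance's middle key, round, 18 mm across, at balance frame x = -0.078, y = +0.002, as high and as springy as the tare key. Value 0 = up (at rest), 0.005 m = fully down.
- power_a (a joint): Travel of the loaded balance's left key, round, 18 mm across, at balance frame x = -0.078, y = +0.048, as high and as springy as the tare key. Value 0 = up (at rest), 0.005 m = fully down.
- tare_b (a joint): Travel of the empty balance's tare key, same shape and place on that balance. Value 0 = up (at rest), 0.005 m = fully down.
- mode_b (a joint): Travel of the empty balance's middle key, round, 18 mm across, at balance frame x = -0.078, y = +0.002, as high and as springy as the tare key. Value 0 = up (at rest), 0.005 m = fully down.
- power_b (a joint): Travel of the empty balance's left key, round, 18 mm across, at balance frame x = -0.078, y = +0.048, as high and as springy as the tare key. Value 0 = up (at rest), 0.005 m = fully down.
- sample_bottle: Loose white plastic bottle with a red screw cap, 38 mm across, 118 mm tall, upright on the pan of the loaded balance, within 12 mm of the pan's axis (its cap is 182 mm above the bench). Origin: centre of its underside, z up.
- spare_bottle: Loose white plastic bottle with a blue screw cap, 48 mm across, 105 mm tall, standing on the bench to the left of the balances. Origin: centre of its underside.
- tip_tray: Loose yellow tray of pipette tips, 115 (x) x 78 (y) x 54 mm, on the bench behind the spare bottle. Origin: centre of its underside.
- marker: Loose green marker pen, 136 mm long (y), 12 mm thick, 10 mm high, lying on the bench near its front edge, in front of the balances. Origin: centre of its underside.
Not all that is in view belongs to the job. Leave any purple look-alike of the sample_bottle alone.

How it is judged:
By the outcome, as a careful person would: the job done as asked, in the order asked, and still so for the second after the job is handed in, with the robot touching nothing.
It also fails if it takes over 38 s, if anything falls off the work surface, if the arm or the gripper's body presses on something with over 40 N, if the wrist force passes 120 N, or if a joint passes its speed limit or range.

## Working session

There is one attempt and no reset: what is moved stays moved. The work goes in short steps, Python scripts to look and compute and a shell command to move; the robot and the scene stay as the last step left them, time stands still between calls to the robot, and variables do not carry over. Pictures are saved under pics/ and viewed, at most 10 in all, crops included, and the job is handed in when it is done.

```bash
mkdir -p pics; cat > h.py <<'E'
import numpy as np,cv2
from rig import robot,vision,job
def ray(c,rc,T=None):
    K=c["K"];d=np.array([c["k1"],0,0,0,0],float)
    p=cv2.undistortPoints(np.array([[[rc[1],rc[0]]]],float),np.array(K,float),d)[0,0]
    T=np.array(c["cam_to_world"] if T is None else T)
    return T[:3,3],T[:3,:3]@np.array([p[0],p[1],1])
def atz(c,rc,z,T=None):
    o,d=ray(c,rc,T);return o+d*(z-o[2])/d[2]
def proj(c,P):
    T=np.linalg.inv(np.array(c["cam_to_world"]));P=np.atleast_2d(P)
    r=cv2.Rodrigues(T[:3,:3])[0]
    q=cv2.projectPoints(P.astype(float),r,T[:3,3],np.array(c["K"],float),np.array([c["k1"],0,0,0,0],float))[0][:,0]
    return q[:,::-1]
E
python3 - <<'E'
from h import *
ims=[]
for n in ["top","side"]:
    c=vision.camera(n);cv2.imwrite(f"pics/{n}0.png",c["frame"][:,:,::-1])
    print(n,np.round(c["cam_to_world"],3).tolist())
    for l,z in [("tare_a_top",.048),("balance_a",.04),("sample_bottle",.182),("pan_a",.064),("mode_a",.048),("power_a",.048),("marker",.01),("spare_bottle",.1)]:
        for r in vision.look_for(n,l)[:4]: print(l,round(r["conf"],2),np.round(r["point"],1),np.round(atz(c,r["point"],z),3))
print(robot.get_obs())
E
```

```text
top [[-0.017, -0.984, 0.175, 0.264], [-1.0, 0.019, 0.008, 0.092], [-0.011, -0.174, -0.985, 1.489], [0.0, 0.0, 0.0, 1.0]]
tare_a_top 0.46 [210.  353.5] [ 0.464 -0.194  0.048]
balance_a 0.96 [187.4 332.5] [ 0.534 -0.136  0.04 ]
balance_a 0.68 [192.4 210.2] [0.526 0.229 0.04 ]
sample_bottle 0.59 [163.9 340.8] [ 0.572 -0.139  0.182]
sample_bottle 0.58 [165.3 380.2] [ 0.566 -0.246  0.182]
sample_bottle 0.49 [210.7 383. ] [ 0.442 -0.246  0.182]
pan_a 0.69 [176.8 333.6] [ 0.561 -0.137  0.064]
marker 0.43 [246.  307.3] [ 0.364 -0.058  0.01 ]
marker 0.21 [163.7 338.4] [ 0.613 -0.162  0.01 ]
spare_bottle 0.81 [220.2 136.6] [0.439 0.432 0.1  ]
spare_bottle 0.24 [210.6 353. ] [ 0.455 -0.182  0.1  ]
side [[-0.992, -0.048, 0.116, 0.354], [-0.125, 0.39, -0.912, 1.247], [-0.002, -0.92, -0.393, 0.584], [0.0, 0.0, 0.0, 1.0]]
balance_a 0.95 [222.5 239.2] [0.521 0.249 0.04 ]
balance_a 0.65 [179.  251.6] [ 0.53  -0.126  0.04 ]
balance_a 0.36 [157.3 238.7] [ 0.627 -0.4    0.04 ]
sample_bottle 0.74 [255.  180.9] [0.571 0.657 0.182]
sample_bottle 0.67 [155.  238.3] [0.561 0.004 0.182]
sample_bottle 0.65 [16
[... 228 characters left out ...]
e': 0.9, 'q': array([-1.32146319e+00,  5.27446644e-01,  1.43268132e+00, -2.01898320e-05,
        1.18141107e+00, -1.78528829e-01]), 'joint_velocities': array([ 0.0007051 , -0.00149433,  0.00134572,  0.00178275,  0.00071503,
       -0.00202174]), 'joint_torque': array([ 6.57768924e-04, -4.39999938e+01, -1.76987851e+01,  6.33654417e-02,
        5.03862079e-02, -8.08504495e-06]), 'position': array([ 0.25933055, -0.56864445,  0.20028718]), 'tool_rot': array([ 9.77203094e-01,  2.12306648e-01, -8.38447684e-06,  2.71259466e-05]), 'ft_force': array([-0.00098083,  0.30616275,  0.73602808]), 'moment': array([-0.02509145, -0.02464946, -0.00127291]), 'grip_force': 0.0, 'grip_width': 0.08707417964312957}
```

View pics/top0.png

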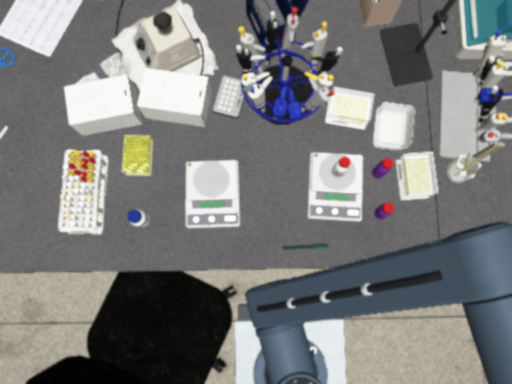

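View pics/side0.png

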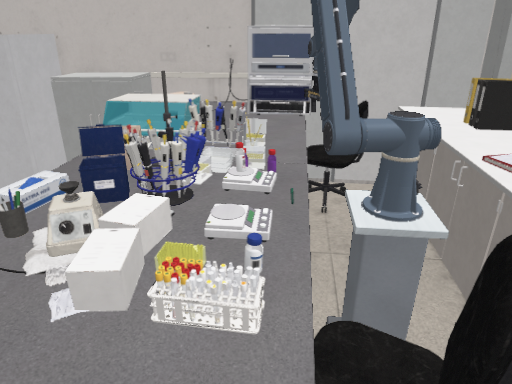

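The candidates are the balances at top-image (col 335, row 187) and (212, 193). The right one has a white bottle with a red cap at (341, 164) on its pan, so it is balance_a. The purple look-alikes stand on the bench at (381, 167) and (384, 211). I'll confirm this in a crop and fit the pose.

```bash
python3 - <<'E'
from h import *
c=vision.camera("top")
f=c["frame"][:,:,::-1].copy()
m=None
for r in vision.outline_of("top","balance_a"):
    print(r["conf"],r["point"],r["mask"].sum())
    if r["point"][1]>280 and m is None: m=r["mask"]
# fit the footprint: silhouette of 3 boxes
from scipy.optimize import minimize
def sil(x,y,a):
    S=np.zeros((384*4,512*4),np.uint8)
    R=np.array([[np.cos(a),-np.sin(a)],[np.sin(a),np.cos(a)]])
    for x0,x1,h in [(-.1,.1,.04),(-.021,.1,.054)]:
        L=np.array([[i,j] for i in (x0,x1) for j in(-.08,.08)])@R.T+[x,y]
        P=np.vstack([np.c_[L,np.full(4,z)] for z in(0,h)])
        q=proj(c,P)[:,::-1]*4+1.5
        cv2.fillConvexPoly(S,cv2.convexHull(q.astype(np.float32)).astype(np.int32),255)
    return cv2.resize(S,(512,384),interpolation=cv2.INTER_AREA)/255.
b=np.zeros((384,512),np.uint8);b[m]=1
# bottle may overhang; use as is, fill
cs=cv2.findContours(b,0,2)[0];k=max(cs,key=cv2.contourArea);b=cv2.drawContours(np.zeros_like(b),[k],-1,1,-1).astype(float)
g=cv2.GaussianBlur(b,(5,5),0)
cost=lambda p:((cv2.GaussianBlur(sil(*p),(5,5),0)-g)**2).sum()
best=min((minimize(cost,[.54,-.135,a],method="Nelder-Mead",options=dict(initial_simplex=[[.54,-.135,a],[.56,-.135,a],[.54,-.115,a],[.54,-.135,a+.1]],xatol=1e-4)) for a in(-.1,0,.1)),key=lambda s:s.fun)
x,y,a=best.x;print("pose",best.x.round(4),best.fun)
R=np.array([[np.cos(a),-np.sin(a)],[np.sin(a),np.cos(a)]])
key=R@[-.078,-.052]+[x,y];pan=R@[.038,0]+[x,y];print("key",key,"pan",pan)
for n in ["sample_bottle"]:
    for r in vision.look_for("top",n): print(n,r["conf"],np.round(r["point"],1),atz(c,r["point"],.118).round(3),atz(c,r["point"],.182).round(3))
S=6;r0,c0=145,290
Z=cv2.resize(f[r0:r0+85,c0:c0+125],None,fx=S,fy=S,interpolation=cv2.INTER_CUBIC)
pts=[(-.1,-.08,.04),(-.1,.08,.04),(.1,-.08,.054),(.1,.08,.054),(-.078,-.052,.048),(-.078,.002,.048),(-.078,.048,.048),(.038,0,.064)]
P=[np.r_[R@p[:2]+[x,y],p[2]] for p in map(np.array,pts)]
for q in proj(c,np.array(P)): cv2.drawMarker(Z,(int((q[1]-c0+.5)*S),int((q[0]-r0+.5)*S)),(255,0,255),0,10,1)
cv2.imwrite("pics/crop1.png",Z)
E
```

```text
0.9 [193.4, 211.0] 3520
pose [ 0.0867 -0.5011  1.9828] 191846.94712512445
key [ 0.16555227 -0.55171244] pan [ 0.07145053 -0.46624395]
sample_bottle 0.76 [169.1 383.3] [ 0.57  -0.271  0.118] [ 0.556 -0.254  0.182]
sample_bottle 0.69 [211.6 386.1] [ 0.448 -0.271  0.118] [ 0.439 -0.254  0.182]
sample_bottle 0.68 [165.3 340. ] [ 0.583 -0.148  0.118] [ 0.568 -0.137  0.182]
```

View pics/crop1.png

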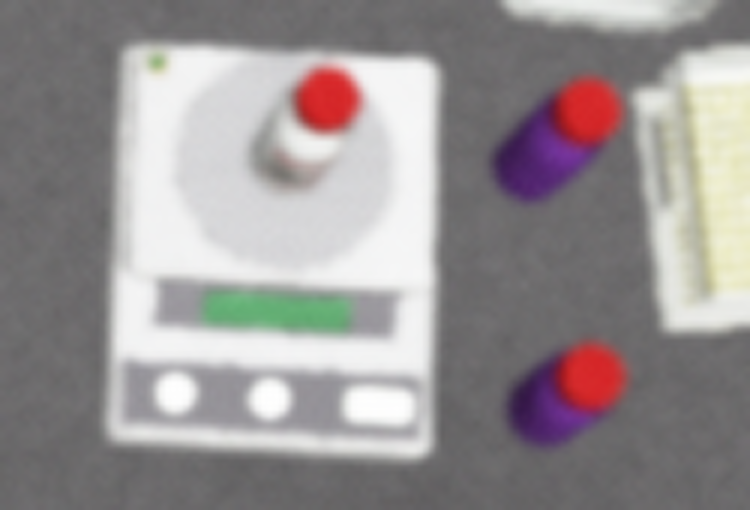

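The crop shows the white bottle with the red cap on the right balance's pan, cap at crop (328, 98). The two purple look-alikes stand beside it on the bench. The tare bar is at crop (379, 406), i.e. top pixel (352.7, 212.2). I'll convert these to positions and work out the hover move.

```bash
python3 - <<'E'
from h import *
from scipy.spatial.transform import Rotation as Ro
c=vision.camera("top")
W={}
for n,u,v,z in [("tare",379,406,.048),("mode",270,398,.048),("power",175,393,.048),("pan",285,162,.064),("cap",328,98,.182),("purp1",588,109,.118),("purp2",591,377,.118)]:
    W[n]=atz(c,(145+v/6-.5,290+u/6-.5),z);print(n,W[n].round(4))
d=W["power"]-W["tare"];a=np.arctan2(-d[0],d[1]);print("yaw deg",np.degrees(a))
o=robot.get_obs();R=Ro.from_quat(o["tool_rot"]);p=o["position"];print(R.as_matrix().round(3),o["time"])
print(np.array(vision.camera("wrist")["hand_eye"]).round(3))
for z in(.2,.12):
    t=np.r_[W["tare"][:2],z];print("shift",((R.inv().apply(t-p))/.3).round(4))
for n in("cap","purp1","purp2"):
  for b in (-30,-20,-10,0,10): # long axis direction
    r=(W[n]-W["tare"])[:2];u=np.array([np.cos(np.radians(b)),np.sin(np.radians(b))]);print(n,b,"along",(r@u).round(3),"across",(r@[-u[1],u[0]]).round(3))
E
```

```text
tare [ 0.4576 -0.1908  0.048 ]
mode [ 0.4626 -0.1376  0.048 ]
power [ 0.466  -0.0912  0.048 ]
pan [ 0.5772 -0.1478  0.064 ]
cap [ 0.5805 -0.1489  0.182 ]
purp1 [ 0.5883 -0.2838  0.118 ]
purp2 [ 0.46   -0.2768  0.118 ]
yaw deg -4.771670023749183
[[ 0.91   0.415  0.   ]
 [ 0.415 -0.91   0.   ]
 [ 0.    -0.    -1.   ]] 1.1
[[-0.    -0.963 -0.269  0.073]
 [ 1.     0.    -0.001 -0.   ]
 [ 0.001 -0.269  0.963 -0.184]
 [ 0.     0.     0.     1.   ]]
shift [ 1.124e+00 -8.717e-01  9.000e-04]
shift [ 1.124  -0.8717  0.2676]
cap -30 along 0.085 across 0.098
cap -20 along 0.101 across 0.081
cap -10 along 0.114 across 0.063
cap 0 along 0.123 across 0.042
cap 10 along 0.128 across 0.02
purp1 -30 along 0.16 across -0.015
purp1 -20 along 0.155 across -0.043
purp1 -10 along 0.145 across -0.069
purp1 0 along 0.131 across -0.093
purp1 10 along 0.113 across -0.114
purp2 -30 along 0.045 across -0.073
purp2 -20 along 0.032 across -0.08
purp2 -10 along 0.017 across -0.084
purp2 0 along 0.002 across -0.086
purp2 10 along -0.013 across -0.085
```

```bash
python3 -m handwheel '[[0.1,-0.08,0,-0.015],[0.2,-0.16,0,-0.03],[0.3,-0.24,0,-0.045],[0.4,-0.32,0,-0.06],[0.5,-0.39,0,-0.075],[0.6,-0.47,0,-0.09],[0.7,-0.54,0,-0.105],[0.8,-0.62,0,-0.12],[0.9,-0.7,0,-0.135],[0.98,-0.76,0,-0.135],[0.98,-0.76,0,-0.135],[0.98,-0.76,0,-0.135]]' 0 10
python3 - <<'E'
from h import *
from scipy.spatial.transform import Rotation as Ro
o=robot.get_obs();R=Ro.from_quat(o["tool_rot"]);p=o["position"];print(p,R.as_matrix().round(3),o["time"],o["grip_width"])
print("shift",((R.inv().apply(np.array([.4576,-.1908,.13])-p))/.3).round(4))
E
```

```text
time: 2.15
position: [0.4328, -0.2379, 0.2005]
tool_rot: [0.802, 0.597, -0.0, 0.0]
ft_force: [-0.5, -0.0, 0.7]
grip_width: 0.0147
grip_force: 0.0
[ 0.43280959 -0.23788177  0.20045691] [[ 0.287  0.958  0.   ]
 [ 0.958 -0.287 -0.   ]
 [-0.     0.    -1.   ]] 2.15 0.014701342347642365
shift [0.1742 0.034  0.2348]
```

Next I hover over the key and use the wrist camera to refine its position.

```bash
python3 -m handwheel '[[0.08,0.015,0,0],[0.17,0.035,0,0],[0.175,0.035,0,0],[0.175,0.035,0,0],[0.175,0.035,0,0],[0.175,0.035,0,0]]'
python3 - <<'E'
from h import *
from scipy.spatial.transform import Rotation as Ro
o=robot.get_obs();R=Ro.from_quat(o["tool_rot"]);p=o["position"]
c=vision.camera("wrist");T=np.eye(4);T[:3,:3]=R.as_matrix();T[:3,3]=p;T=T@np.array(c["hand_eye"])
c["cam_to_world"]=T
print(p,o["grip_width"],o["time"],o["ft_force"])
for l in("tare_a_top","mode_a","power_a"):
    for r in vision.look_for("wrist",l)[:3]:print(l,r["conf"],np.round(r["point"],1),atz(c,r["point"],.048).round(4))
f=c["frame"][:,:,::-1].copy()
for q in proj(c,np.array([[.4576,-.1908,.048],[.4626,-.1376,.048],[.466,-.0912,.048]])): cv2.drawMarker(f,(int(q[1]),int(q[0])),(255,0,255),0,10,1)
cv2.imwrite("pics/wrist1.png",f)
E
```

```text
time: 2.65
position: [0.4572, -0.1935, 0.2003]
tool_rot: [0.804, 0.595, -0.0, 0.0]
ft_force: [-0.8, -0.0, 0.2]
grip_width: 0.0009
grip_force: 0.0
[ 0.45719943 -0.19350837  0.20026061] 0.0008609333407421974 2.65 [-0.75569776 -0.02073177  0.23148339]
tare_a_top 0.89 [173.  259.4] [ 0.4574 -0.1921  0.048 ]
mode_a 0.62 [120.9 246.6] [ 0.4606 -0.1391  0.048 ]
power_a 0.61 [ 70.7 238.1] [ 0.467  -0.0922  0.048 ]
```

View pics/wrist1.png

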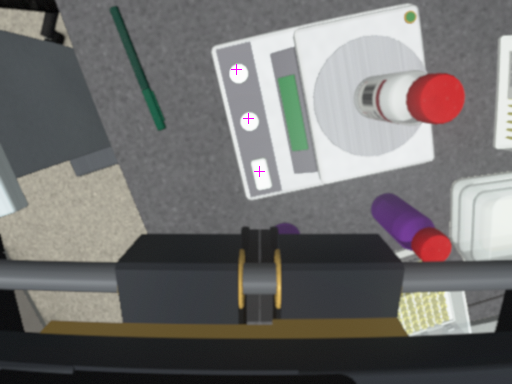

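The wrist view confirms it: the tare key is at (260, 173), mode at (248, 121) and power at (238, 72). The TCP is over the tare key, so I descend to about 10 mm above it.

```bash
python3 -m handwheel '[[0,0,0.06,0],[0,0,0.14,0],[0,0,0.22,0],[0,0,0.3,0],[0,0,0.36,0],[0,0,0.41,0],[0,0,0.44,0],[0,0,0.447,0],[0,0,0.447,0],[0,0,0.447,0],[0,0,0.447,0]]'
python3 - <<'E'
from h import *
o=robot.get_obs();print(o["position"],o["ft_force"],o["time"])
c=vision.camera("wrist");cv2.imwrite("pics/wrist2.png",c["frame"][:,:,::-1])
E
```

```text
time: 3.77
position: [0.4582, -0.1926, 0.0671]
tool_rot: [0.803, 0.596, 0.0, 0.001]
ft_force: [0.5, 0.3, 0.4]
grip_width: 0.0004
grip_force: 0.0
[ 0.45820271 -0.19256799  0.06705971] [0.50246598 0.3082742  0.35367807] 3.7667
```

View pics/wrist2.png

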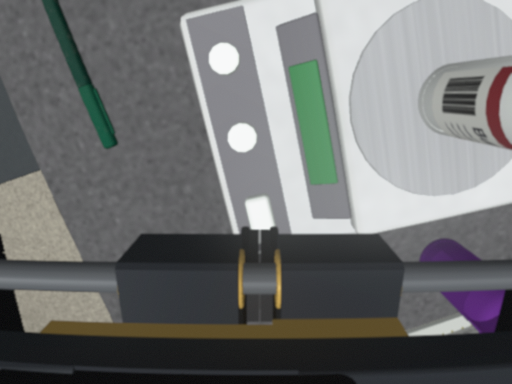

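The key's near edge shows at (260, 212), right in line with the fingertips, and the other keys are clear. I press gently.

```bash
python3 -m handwheel '[[0,0,0.01,0],[0,0,0.02,0],[0,0,0.026,0],[0,0,0.03,0],[0,0,0.034,0],[0,0,0.037,0],[0,0,0.04,0],[0,0,0.043,0],[0,0,0.043,0],[0,0,0.043,0]]'
```

```text
time: 4.65
position: [0.4575, -0.192, 0.0532]
tool_rot: [0.803, 0.596, -0.0, -0.0]
ft_force: [-0.3, 0.3, -0.5]
grip_width: 0.0008
grip_force: 0.0
```

```bash
python3 -m handwheel '[[0,0,0.003,0],[0,0,0.003,0],[0,0,0.003,0]]' | sed -n '2p;4p'; python3 -m handwheel '[[0,0,0.003,0],[0,0,0.003,0],[0,0,0.003,0]]'| sed -n '2p;4p'
python3 - <<'E'
from h import *
c=vision.camera("wrist");cv2.imwrite("pics/wrist3.png",c["frame"][150:270,180:340,::-1].repeat(4,0).repeat(4,1))
E
```

```text
position: [0.4575, -0.192, 0.0523]
ft_force: [-0.6, -0.2, -0.3]
position: [0.4575, -0.192, 0.0514]
ft_force: [-0.3, 0.1, -0.3]
```

View pics/wrist3.png

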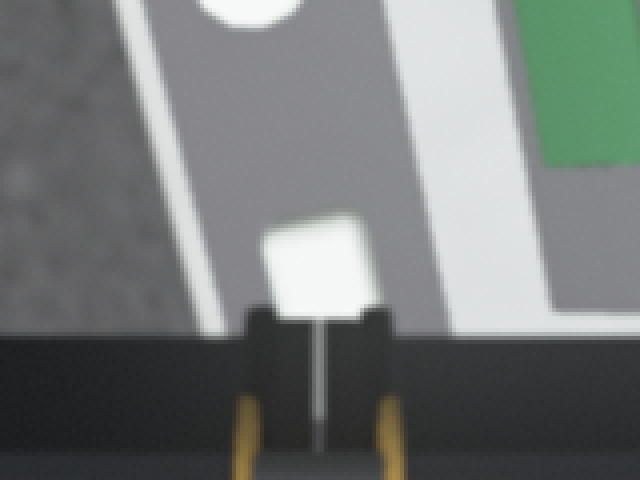

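```bash
python3 - <<'E'
from h import *
from scipy.spatial.transform import Rotation as Ro
o=robot.get_obs();R=Ro.from_quat(o["tool_rot"]);p=o["position"]
c=vision.camera("wrist");T=np.eye(4);T[:3,:3]=R.as_matrix();T[:3,3]=p;T=T@np.array(c["hand_eye"])
print(p,o["ft_force"])
for n,u,v in[("keyL",265,232),("keyR",358,215),("tip",320,318),("keyRlow",378,305)]:
    print(n,atz(c,(150+v/4,180+u/4),.048,T).round(4), (R.inv().apply(atz(c,(150+v/4,180+u/4),.048,T)-p)*1e3).round(1))
c["cam_to_world"]=T
print("tip corner px",(proj(c,[p+R.apply([.0095,0,.008]),p+R.apply([.0,0,.008])])-[150,180])*4)
print("rest vs pressed key end", )
E
```

```text
[ 0.45750626 -0.19199573  0.0514323 ] [-0.45450083  0.29316955 -0.94263155]
keyL [ 0.4537 -0.1775  0.048 ] [12.7 -7.8  3.4]
keyR [ 0.4673 -0.179   0.048 ] [15.3  5.6  3.4]
tip [ 0.4574 -0.1925  0.048 ] [-0.5  0.1  3.4]
keyRlow [ 0.4662 -0.1931  0.048 ] [1.5 8.6 3.4]
tip corner px [[243.31889462 319.28779384]
 [303.40466811 319.26439272]]
rest vs pressed key end
```

```bash
python3 -m handwheel '[[0,0,0.003,0],[0,0,0.003,0],[0,0,0.003,0]]' | sed -n '2p;4p'; python3 -m handwheel '[[0,0,0.003,0],[0,0,0.003,0],[0,0,0.003,0]]'| sed -n '2p;4p'
python3 - <<'E'
from h import *
c=vision.camera("side")
f=c["frame"]
cv2.imwrite("pics/side1.png",cv2.resize(f[140:220,200:320,::-1],None,fx=6,fy=6,interpolation=cv2.INTER_CUBIC))
print(robot.get_obs()["joint_torque"].round(2))
E
```

```text
position: [0.4575, -0.192, 0.0505]
ft_force: [-0.1, -0.2, 0.6]
position: [0.4575, -0.192, 0.0496]
ft_force: [0.2, -0.9, 0.2]
[ -0.   -37.96  -8.19   0.04   0.06  -0.  ]
```

View pics/side1.png

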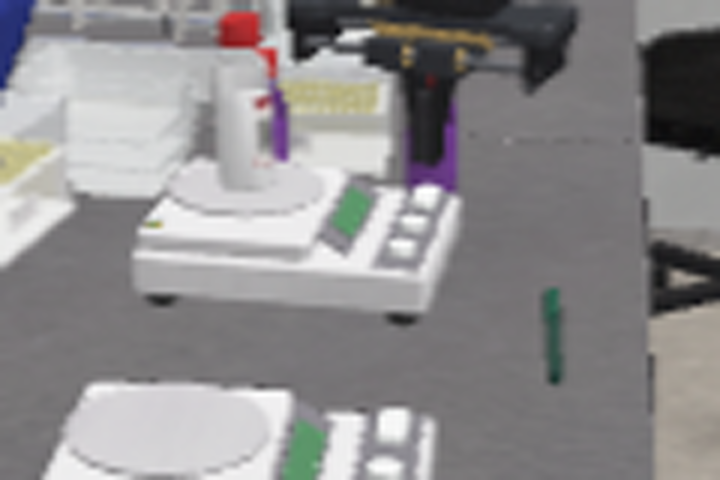

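```bash
python3 - <<'E'
from h import *
from scipy.spatial.transform import Rotation as Ro
o=robot.get_obs();R=Ro.from_quat(o["tool_rot"]);p=o["position"]
w=vision.camera("wrist");T=np.eye(4);T[:3,:3]=R.as_matrix();T[:3,3]=p;T=T@np.array(w["hand_eye"])
s=vision.camera("side")
cr=lambda u,v:(140+(v+.5)/6-.5,200+(u+.5)/6-.5)
pr=proj(s,[p+R.apply([0,0,.008]),[.4576,-.1915,.048]]);print("side crop nominal tip,key",[((q[1]-200+.5)*6,(q[0]-140+.5)*6) for q in pr])
o1,d1=ray(w,(150+315/4,180+320/4),T);o2,d2=ray(s,cr(430,163))
A=np.c_[d1,-d2];t=np.linalg.lstsq(A,o2-o1,rcond=None)[0]
P1=o1+t[0]*d1;P2=o2+t[1]*d2;print(P1,P2,"tool",R.inv().apply((P1+P2)/2-p)*1e3)
g=cv2.resize(w["frame"][150:270,180:340,::-1],None,fx=4,fy=4)
for x,y,z in[(0,0,8),(9.5,0,8),(-9.5,0,8),(9.5,0,-10),(9.5,12,8),(9.5,-12,8)]:
    w["cam_to_world"]=T;q=proj(w,[p+R.apply(np.array([x,y,z])/1e3)])[0];print(x,y,z,((q[1]-180)*4).round(),((q[0]-150)*4).round())
print("TCP",p,robot.get_obs()["ft_force"])
E
```

```text
side crop nominal tip,key [(np.float64(426.4379586278037), np.float64(205.04372098237627)), (np.float64(426.3900295577106), np.float64(196.73257734104033))]
[ 0.46082698 -0.18121438  0.07515141] [ 0.45452038 -0.18201557  0.0761615 ] tool [  9.99917377  -2.84628198 -26.06135269]
0 0 8 319.0 303.0
9.5 0 8 319.0 243.0
-9.5 0 8 319.0 362.0
9.5 0 -10 319.0 285.0
9.5 12 8 400.0 243.0
9.5 -12 8 238.0 243.0
TCP [ 0.45748936 -0.19200729  0.04959414] [-0.68757321  0.14204162 -0.48845181]
```

Triangulating the wrist and side views puts the closed fingertips roughly 25 mm above the key. The closed fingers sit well behind the nominal tip, but they are centred laterally. I continue down in small steps and watch the force.

```bash
python3 -m handwheel '[[0,0,0.01,0],[0,0,0.02,0],[0,0,0.03,0],[0,0,0.03,0]]' | sed -n '1,2p;4p'; python3 -m handwheel '[[0,0,0.007,0],[0,0,0.01,0],[0,0,0.01,0]]'| sed -n '2p;4p'; python3 -m handwheel '[[0,0,0.007,0],[0,0,0.007,0],[0,0,0.007,0]]'| sed -n '2p;4p'
python3 - <<'E'
from h import *
f=vision.camera("side")["frame"];g=vision.camera("wrist")["frame"]
a=cv2.resize(f[150:200,240:300,::-1],(600,500),interpolation=cv2.INTER_CUBIC)[:300];b=cv2.resize(g[170:245,200:350,::-1],(600,300))
cv2.imwrite("pics/mix1.png",np.vstack([a,b]))
E
```

```text
time: 6.23
position: [0.4571, -0.1918, 0.04]
ft_force: [-0.9, 0.2, 0.4]
position: [0.4574, -0.1919, 0.0374]
ft_force: [-0.7, 0.1, 0.1]
position: [0.4575, -0.192, 0.0355]
ft_force: [0.3, -0.4, -0.9]
```

View pics/mix1.png

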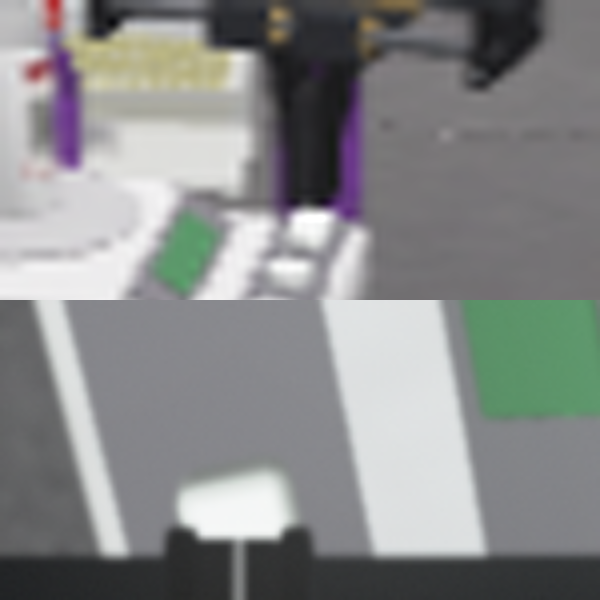

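Side view: the tip is now just above the tare bar, at crop (310, 205). Wrist view: the tip is centred across the bar. I continue in about 1.5 mm steps.

```bash
for i in 1; do python3 -m handwheel '[[0,0,0.005,0],[0,0,0.005,0],[0,0,0.005,0]]' | sed -n '2p;4p'; python3 -m handwheel '[[0,0,0.005,0],[0,0,0.005,0],[0,0,0.005,0]]'| sed -n '2p;4p'; python3 -m handwheel '[[0,0,0.005,0],[0,0,0.005,0],[0,0,0.005,0]]'| sed -n '2p;4p'; done
```

```text
position: [0.4575, -0.192, 0.034]
ft_force: [0.1, -0.4, 0.1]
position: [0.4575, -0.192, 0.0325]
ft_force: [-0.6, -0.1, 0.5]
position: [0.4575, -0.192, 0.031]
ft_force: [0.8, -0.8, -0.7]
```

```bash
python3 -m handwheel '[[0,0,0.005,0],[0,0,0.005,0],[0,0,0.005,0]]' | sed -n '2p;4p'; python3 -m handwheel '[[0,0,0.005,0],[0,0,0.005,0],[0,0,0.005,0]]'| sed -n '2p;4p'; python3 -m handwheel '[[0,0,0.005,0],[0,0,0.005,0],[0,0,0.005,0]]'| sed -n '1,2p;4p'
```

```text
position: [0.4575, -0.192, 0.0295]
ft_force: [-0.3, 1.2, 0.2]
position: [0.4575, -0.192, 0.028]
ft_force: [0.0, -0.6, 0.1]
time: 8.33
position: [0.4575, -0.192, 0.0265]
ft_force: [-0.1, -0.4, 0.0]
```

```bash
python3 -m handwheel '[[0,0,0.005,0],[0,0,0.005,0],[0,0,0.005,0]]' | sed -n '2p;4p'; python3 -m handwheel '[[0,0,0.005,0],[0,0,0.005,0],[0,0,0.005,0]]'| sed -n '2p;4p'; python3 - <<'E'
from h import *
F=[]
for i in range(4):
    vision.camera("wrist");F.append(robot.get_obs()["ft_force"])
print(np.mean(F,0))
f=vision.camera("side")["frame"];g=vision.camera("wrist")["frame"]
a=cv2.resize(f[150:200,240:300,::-1],(600,500),interpolation=cv2.INTER_CUBIC)[:300];b=cv2.resize(g[170:245,200:350,::-1],(600,300))
cv2.imwrite("pics/mix2.png",np.vstack([a,b]))
E
```

```text
position: [0.4576, -0.1921, 0.0251]
ft_force: [0.3, 0.2, 1.7]
position: [0.4576, -0.192, 0.0237]
ft_force: [-0.4, -0.6, 3.3]
[-0.55967555  0.33431549  3.96478643]
```

View pics/mix2.png

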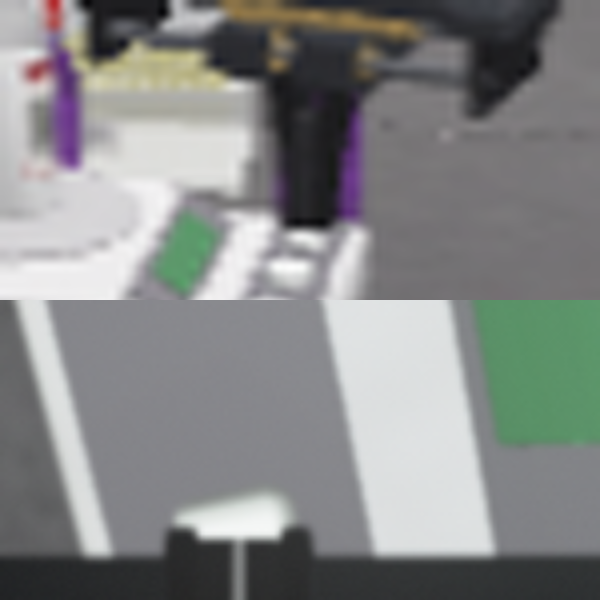

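The fingertips rest on the tare bar and the force is about 4 N, which follows the key's spring. I press about 1 mm more and hold for well over 2 s.

```bash
python3 -m handwheel '[[0,0,0.004,0],[0,0,0.004,0],[0,0,0.004,0],[0,0,0.004,0],[0,0,0.004,0],[0,0,0.004,0]]' | sed -n '1,2p;4p'; python3 -m handwheel '[[0,0,0,0],[0,0,0,0],[0,0,0,0],[0,0,0,0],[0,0,0,0],[0,0,0,0],[0,0,0,0],[0,0,0,0],[0,0,0,0],[0,0,0,0],[0,0,0,0],[0,0,0,0],[0,0,0,0],[0,0,0,0],[0,0,0,0]]' | sed -n '1,2p;4p'; python3 -m handwheel '[[0,0,0,0],[0,0,0,0],[0,0,0,0],[0,0,0,0],[0,0,0,0],[0,0,0,0],[0,0,0,0],[0,0,0,0],[0,0,0,0],[0,0,0,0],[0,0,0,0],[0,0,0,0],[0,0,0,0],[0,0,0,0],[0,0,0,0]]' | sed -n '1,2p;4p'
```

```text
time: 9.63
position: [0.4576, -0.1921, 0.0225]
ft_force: [0.3, 1.0, 5.0]
time: 10.88
position: [0.4576, -0.1921, 0.0225]
ft_force: [-0.9, -0.1, 5.6]
time: 12.13
position: [0.4576, -0.1921, 0.0224]
ft_force: [0.3, 1.3, 4.6]
```

It was held for 2.5 s at about 5 N. Now I withdraw straight up by about 21 cm.

```bash
python3 -m handwheel '[[0,0,-0.01,0],[0,0,-0.025,0],[0,0,-0.06,0],[0,0,-0.12,0],[0,0,-0.2,0],[0,0,-0.3,0],[0,0,-0.4,0],[0,0,-0.5,0],[0,0,-0.6,0],[0,0,-0.67,0],[0,0,-0.7,0],[0,0,-0.7,0],[0,0,-0.7,0],[0,0,-0.7,0],[0,0,-0.7,0]]'
python3 - <<'E'
from h import *
c=vision.camera("top");s=vision.camera("side")
print(robot.get_obs()["position"])
a=c["frame"][130:260,270:430,::-1];cv2.imwrite("pics/end.png",np.hstack([cv2.resize(a,(400,325)),cv2.resize(s["frame"][100:230,200:360,::-1],(400,325))]))
E
```

```text
time: 13.38
position: [0.4564, -0.1913, 0.2305]
tool_rot: [0.803, 0.596, -0.001, -0.002]
ft_force: [-0.3, -0.1, -0.5]
grip_width: 0.0006
grip_force: 0.0
[ 0.45676861 -0.19152665  0.2308585 ]
```

View pics/end.png

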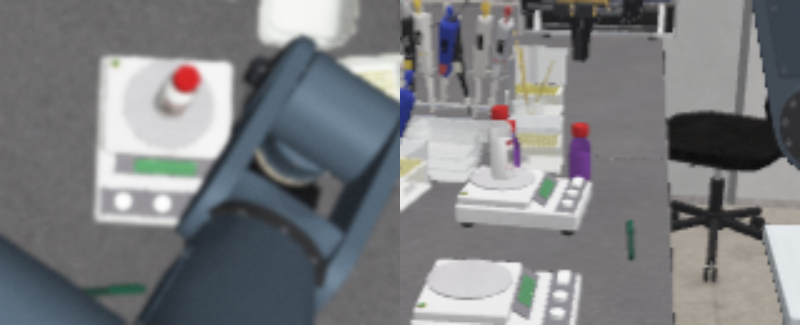

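The bottle stands undisturbed on the pan, the tare key is up, and the hand is more than 20 cm above it.

```bash
python3 -c "
from rig import job
print(job.hand_in())"
```

```text
the job is handed in; nothing more can be done
None
```

I pressed the loaded balance's tare key at about 5 N for 2.5 s and let it spring back, withdrew the hand about 21 cm, saw the balances and bottles undisturbed in the last pictures, and handed the job in at about 13.5 s.

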